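Seat the loupe in the inspection nest on the light table

TASK

Gently stand the round black loupe upright on the metal nest plate, in the open mouth of its lane, and let go of it. Then nudge it along the lane, past the sprung roller, until it is fully home against the end stop, whose setting you must find by feel, and bed it there with a steady push of about 10 N for half a second or longer, never pressing it against fence, stop or roller with more than 18 N. Leave the loupe standing there by itself, touching fence, stop and roller, and leave the jar, the cardboard ring and the small can where they are.

Things in the scene. Friction and masses are not known exactly. Their poses are not given: they have to be found in the camera images.
- loupe: inspection loupe: a plain upright cylinder, matt black with an aluminium grip band round the upper part and a glass lens in the top, 50 mm in diameter and 40 mm high, 0.14 to 0.28 kg, loose, standing on the table. Origin at the centre of its underside, z up.
- nest: Nest, fixed to the table: aluminium plate 8 mm thick, 220 mm (its x, -160 to +60) by 150 mm (its y, -57 to +93). Origin at table height directly under the seat; x runs along the lane from open mouth to end stop, z up. A black jaw housing 36 mm high above the plate stands at x -31 to +5, y +61 to +87 mm. The lane is open from above and at the mouth; polished faces, friction about 0.2.
- seat (a point): Point on the plate's top, in the nest's axes, where the middle of the loupe's underside is when the loupe is home with the end stop at its middle setting; really it comes home up to 5 mm before or beyond along nest x. At home it touches fence, end stop and roller.
- mouth (a point): Point on the plate's top in the lane's open mouth (nest x -90, y +2 mm): a good place for the middle of the loupe's underside when it is set down. Only flat plate beside it; the fence's lead-in begins about 20 mm ahead of it.
- end_stop: Steel end stop: a fixed block 16 mm (nest x) by 28 mm, 34 mm high above the plate; origin at the middle of its foot, nest x +50, y 0. From it an upright flat anvil, 16 mm wide (nest y), 36 mm high, 8 mm thick, faces the mouth. The anvil is rigidly locked, but at a setting that differs by up to 5 mm either way: its face is at nest x +20 to +30 mm. This is not measured.
- roller: Sprung roller, dark steel wheel 14 mm across, 26 mm high, axis upright, turning freely. Origin at its middle, 17 mm above the plate; at rest at nest x -13, y +25 mm, sliding along nest y only, 12 mm at most. Spring: 3 N towards the fence, plus 0.3 N per mm pushed back. The loupe meets it 33 mm before the seat and is past its tightest point 13 mm before the seat.
- jaw_arm (a point): Top of the flat steel jaw arm (10 mm wide, top 36 mm above the plate) that carries the roller, 20 mm outward of the roller's axis. Passing it the loupe pushes it back 7 mm, taking some 3 to 6 N along the lane; with the loupe home it stays pushed back 1 to 6 mm, pressing the loupe forward and onto the fence.
- ink_jar: bystander: white jar with a white lid, 58 mm across, 75 mm high, loose. Origin at the centre of its underside.
- tape_core: bystander: cardboard ring, 72 mm across, 24 mm high, loose, lying flat. Origin at the centre of its underside.
- film_can: bystander: small plain aluminium can, 38 mm across, 45 mm high, loose. Origin at the centre of its underside.
- fence: Steel fence, 14 mm wide, 36 mm high above the plate. Origin at plate-top height at the start of its guiding face (nest x -50, y -25 mm); it runs from there along nest x to +30 mm, its face looking to +y at nest y = -25 mm. Before it a slanted lead-in, equally high, widens the lane: to about nest x -68, y -34 mm.
- plate: The nest's aluminium plate by itself: 8 mm thick, top 8 mm above the table; same origin and axes as the nest.

How it is judged:
By the outcome, as a careful person would: the job done as asked, in the order asked, and still so for the second after the job is handed in, with the robot touching nothing.
It also fails if it takes over 72 s, if anything falls off the work surface, if the arm or the gripper's body presses on something with over 40 N, if the wrist force passes 120 N, or if a joint passes its speed limit or range.

ROBOT

A 7-joint arm with a two-finger parallel gripper is mounted at the origin on the work surface. World frame = base frame: x ahead of the robot, y to its left, z up, the work surface at z = 0. Lengths are in m, angles in rad, forces in N, time in s.
With the tool pointing down it reaches from about 0.4 to 0.9 m from the base axis. Payload 5.5 kg.
Tool frame: the origin (TCP) lies between the finger pads; the fingertips stand 25 mm ahead of it and the grasp point (between the pads) lies 6 mm ahead of it; z points along the fingers, y is the direction in which the jaws open and shut (so a half turn about z gives the same grasp; the last joint's range is limited). The gripper opens to 92 mm and grips with 3 to 60 N. Pads are 19 mm wide; open, the fingers measure 130 mm over their backs; the gripper's body (75 mm by 190 mm) begins 47 mm behind the grasp point.
Start: joints at [-1.027, 0.501, -0.427, 1.55, 0.221, 1.138, -0.21], TCP at [0.18, 0.625, 0.252] pointing down, gripper open.
Joint ranges: [-2.88, 2.88], [-0.31, 2.03], [-1.54, 1.56], [0.2, 2.42], [-1.41, 4.55], [0.19, 2.02], [-2.57, 2.57]. Speed limits (rad/s): [2.57, 2.57, 3.14, 3.14, 3.14, 3.14, 3.14].

INTERFACE

Orientations are given as a unit quaternion [x, y, z, w].
In Python, from station import arm, jaws, solve_ik, status, grab_frame, calibration, ticket gives the robot as it stands. Calls block until the motion is done:
- arm.move_pose(position, orientation): joint-space move of the TCP to a pose.
- arm.movel(position, attitude=None, vel=0.15, stop_force=None): straight line of the TCP; attitude=None keeps the orientation; vel is the mean speed in m/s. With stop_force (N) it stops when the force on the tool has changed by that much, and returns True; else False.
- arm.set_joints(angles): joint-space move.
- jaws.grip(opening, f_grip=None): finger opening in m; f_grip is the grip in N (None keeps the last); returns when the fingers have stopped.
- arm.dwell(seconds).
- solve_ik(position, orientation): joint angles nearest the present ones, or None.
- status.read_state(): the state.
- grab_frame(name): name is "scene" or "top" or "wrist"; returns the picture (480x640x3 uint8, blue, green, red); there is no depth.
- calibration(name): a dict with "K" (3x3 intrinsics, pixels), "rvec" (rotation vector, rad) and "tvec" (3), from world to camera coordinates, as OpenCV has them. Camera axes: x right, y down, z forward; pixel columns grow to the right and rows downward; lengths in m; the calibration is good to about 2 mm. A picture is of the moment at which its call begins: read the wrist's pose just before it. calibration takes no time and is no camera call; for the wrist camera it gives the pose at the moment of the call.
A pose or a line that the arm cannot do raises arm.MotionError and nothing moves.
- ticket.sign_off(): hands the job in, once; it reports no verdict.
The state is a dict: "clock": time; "joint_pos": joint angles; "dq": joint speeds; "tau": joint torques, N m; "tool_pos": TCP position; "ee_rot": TCP orientation; "force": force on the tool from outside, world axes, zero at the start; "ft_torque": the same for the moment, N m; "opening": finger opening in m.
Only numpy, scipy, OpenCV 4.12 (cv2) and the standard library are available. Lean on these libraries where they do the work, as an engineer would, in place of code of your own. Each camera call takes 0.05 s, during which the arm holds its last target.

## Working session

There is one attempt and no reset: what is moved stays moved. The work goes in short steps, each a Python script; the robot and the scene stay as the last script left them, time stands still between calls to the robot, and variables do not carry over. Pictures are saved under pics/ and viewed, and the job is handed in when it is done.

```bash
ls; mkdir -p pics
python3 - <<'E'
from station import *
import cv2
for n in ("scene","top","wrist"):
    cv2.imwrite(f"pics/{n}0.png",grab_frame(n))
    c=calibration(n);print(n,c)
s=status.read_state();print(s)
E
```

```text
pics
scene {'K': array([[492.62512643,   0.        , 311.99468682],
       [  0.        , 492.62512643, 246.76960024],
       [  0.        ,   0.        ,   1.        ]]), 'rvec': array([ 1.72208656,  1.61539935, -0.77711746]), 'tvec': array([-0.01246189, -0.285377  ,  1.40118016])}
top {'K': array([[549.47923377,   0.        , 328.49555463],
       [  0.        , 549.47923377, 242.77138874],
       [  0.        ,   0.        ,   1.        ]]), 'rvec': array([ 2.09965755, -2.14792631,  0.21110774]), 'tvec': array([-0.03001268,  0.56027398,  0.99183024])}
wrist {'K': array([[355.08574142,   0.        , 316.4276477 ],
       [  0.        , 355.08574142, 245.79182676],
       [  0.        ,   0.        ,   1.        ]]), 'rvec': array([-2.30194488, -1.7293544 , -0.27070065]), 'tvec': array([-0.64880674, -0.03709846,  0.39188122])}
{'clock': 0.15, 'joint_pos': array([-1.02678172,  0.50166812, -0.42682178,  1.55119428,  0.22082707,
        1.13831065, -0.21034802]), 'dq': array([-6.99722223e-05, -3.46228517e-03, -2.29470143e-03, -1.04114221e-03,
       -6.71118632e-04,  7.89051727e-04, -7.85178706e-04]), 'tau': array([-6.02262837e-03, -5.67105103e+01, -5.82512185e+00, -2.79453975e+01,
       -6.87670195e-02,  2.65376555e-02,  8.86360408e-05]), 'tool_pos': array([0.18004503, 0.62404505, 0.25090012]), 'ee_rot': array([ 1.39949300e-01,  9.90158377e-01, -7.53036468e-04, -1.24755681e-04]), 'force': array([-0.35493248, -0.61200705, -0.27211124]), 'ft_torque': array([-0.00188099,  0.03282658,  0.03520088]), 'opening': 0.09199604781303697}
```

View pics/scene0.png

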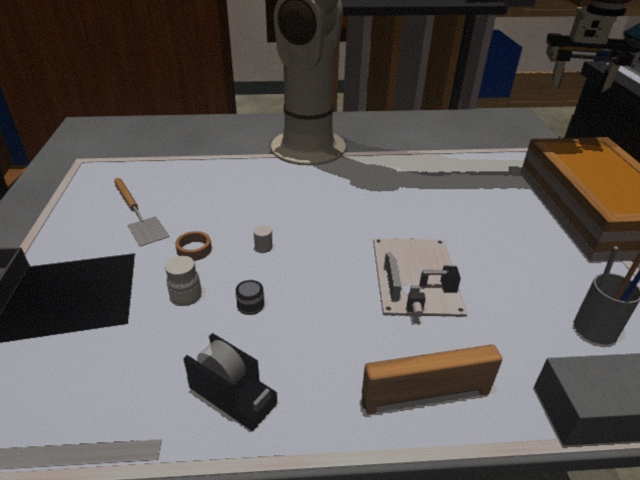

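View pics/top0.png

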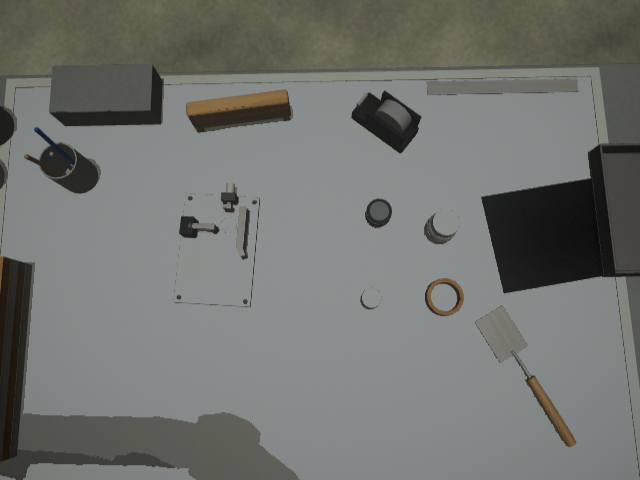

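View pics/wrist0.png

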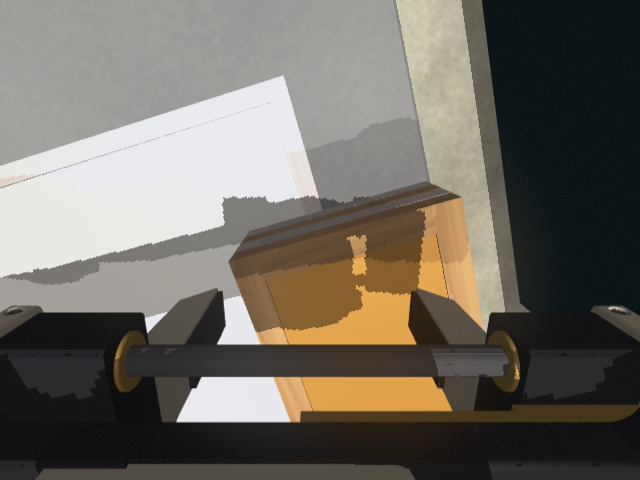

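Top view: the nest plate is at about (178–258, 193–306), with the stop at (230,195), fence at (243,230) and jaw at (195,227). The loupe is at (378,212), the jar at (441,225), the can at (371,298) and the ring at (444,297). I'll enlarge these areas.

Run:
```python
import cv2,numpy as np
t=cv2.imread("pics/top0.png");s=cv2.imread("pics/scene0.png")
cv2.imwrite("pics/c1.png",cv2.resize(t[180:320,165:275],None,fx=5,fy=4.28571*1,interpolation=cv2.INTER_CUBIC)[:600] if 0 else cv2.resize(t[185:315,165:275],None,fx=4.5,fy=4.5,interpolation=cv2.INTER_CUBIC))
cv2.imwrite("pics/c2.png",cv2.resize(t[185:320,340:480],None,fx=4,fy=4,interpolation=cv2.INTER_CUBIC))
cv2.imwrite("pics/c3.png",cv2.resize(s[230:330,365:475],None,fx=6,fy=6,interpolation=cv2.INTER_CUBIC))
```

```text
(no output)
```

View pics/c1.png

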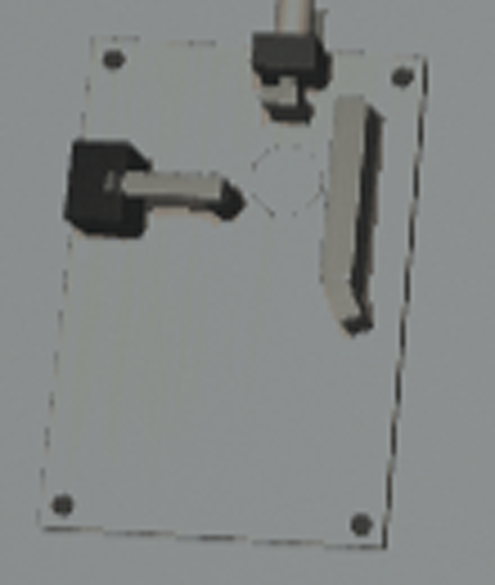

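View pics/c2.png

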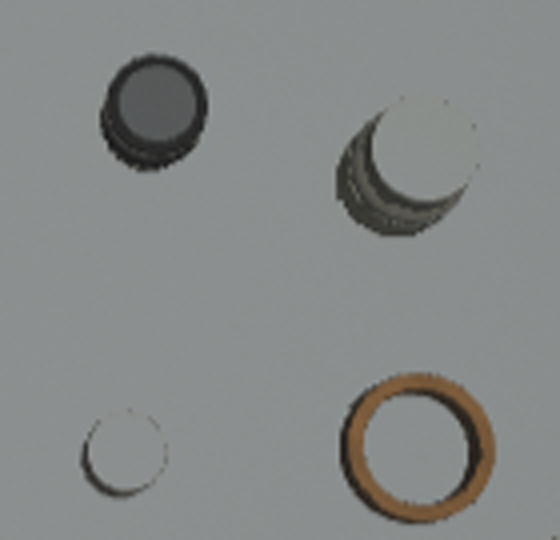

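View pics/c3.png

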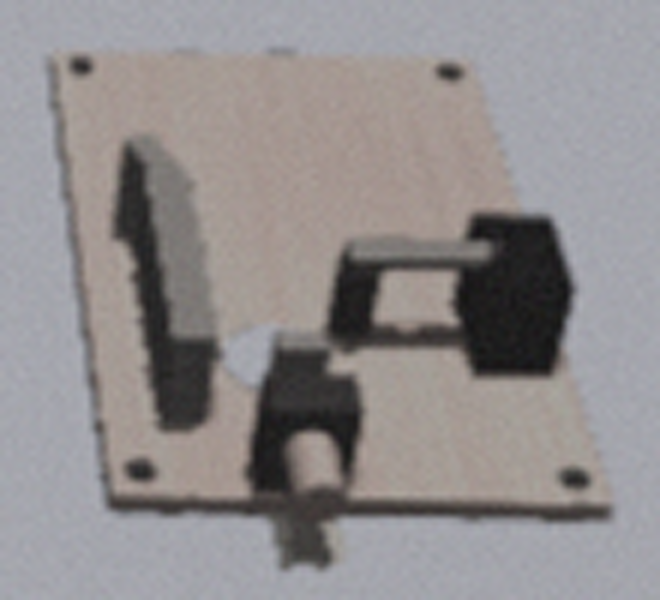

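```bash
cat > h.py <<'E'
import cv2,numpy as np
from station import *
from scipy.optimize import least_squares
def proj(n,P,c=None):
    c=c or calibration(n); p,_=cv2.projectPoints(np.array(P,float).reshape(-1,3),c["rvec"],c["tvec"],c["K"],None); return p[:,0]
def ray(n,px,z,c=None):
    c=c or calibration(n); R,_=cv2.Rodrigues(c["rvec"]); C=-R.T@c["tvec"].ravel()
    d=R.T@np.linalg.inv(c["K"])@np.array([px[0],px[1],1.]); return C+d*(z-C[2])/d[2]
def un(p,s,o): return np.array([(p[0]+.5)/s-.5+o[0],(p[1]+.5)/s-.5+o[1]])
E
python3 - <<'E'
from h import *
T=lambda p:un(p,4.5,(165,185)); S=lambda p:un(p,6,(365,230)); O=lambda p:un(p,4,(340,185))
tp=[(93,37),(428,57),(40,527),(386,548),(337,97),(325,282)]
tm=[(.06,.093,.008),(.06,-.057,.008),(-.16,.093,.008),(-.16,-.057,.008),(.03,-.025,.044),(-.05,-.025,.044)]
sp=[(52,58),(468,55),(608,507),(110,497)]
sm=[(-.16,-.057,.008),(-.16,.093,.008),(.06,.093,.008),(.06,-.057,.008)]
tp=[T(p) for p in tp]; sp=[S(p) for p in sp]
def W(q,m):
    m=np.array(m);c,s=np.cos(q[2]),np.sin(q[2])
    return np.c_[q[0]+c*m[:,0]-s*m[:,1],q[1]+s*m[:,0]+c*m[:,1],m[:,2]]
for use in("t","s","ts"):
    f=lambda q:np.r_[(proj("top",W(q,tm))-tp).ravel() if "t" in use else [],(proj("scene",W(q,sm))-sp).ravel() if "s" in use else []]
    x0=[*ray("top",T((287,180)),.008)[:2],0.]
    r=least_squares(f,x0,loss="soft_l1");print(use,r.x,np.round(f(r.x),1))
for n,px,z in(("loupe",O((158,103)),.04),("jar",O((427,148)),.075),("ring",O((419,447)),.024),("can",O((128,450)),.045)): print(n,ray("top",px,z))
s=cv2.imread("pics/scene0.png")
cv2.imwrite("pics/c4.png",cv2.resize(s[215:325,160:280],None,fx=5,fy=5,interpolation=cv2.INTER_CUBIC))
E
```

```text
t [ 0.60975497  0.15531618 -0.08091341] [ 0.4  0.2 -0.1  0.   0.   0.2  0.   0.1  0.3  0.  -0.7 -0.7]
s [ 0.61360162  0.15449996 -0.08365177] [-0.8 -1.2  0.4  0.4  0.9 -0.1 -0.5  0.2]
ts [ 0.61046401  0.15524507 -0.08263282] [ 0.5 -0.2  0.  -0.3 -0.1 -0.2 -0.1 -0.2  0.4 -0.3 -0.7 -1.1 -0.8 -2.1
  0.2 -0.5  0.8 -1.4 -0.4 -1.1]
loupe [ 0.62433145 -0.1431579   0.04      ]
jar [ 0.59089964 -0.26502527  0.075     ]
ring [ 0.45524415 -0.26346974  0.024     ]
can [ 0.45507007 -0.12164237  0.045     ]
```

View pics/c4.png

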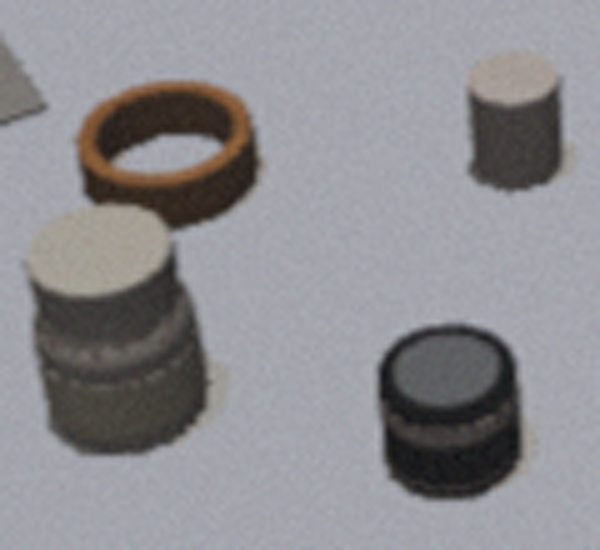

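```bash
cat >> h.py <<'E'
def Q(phi_deg):
    a=np.radians((phi_deg+90)/2); return [np.cos(a),np.sin(a),0.,0.]
E
python3 - <<'E'
from h import *
s=status.read_state(); c=calibration("wrist"); R,_=cv2.Rodrigues(c["rvec"]); C=-R.T@c["tvec"].ravel()
from scipy.spatial.transform import Rotation as Ro
Rt=Ro.from_quat(s["ee_rot"]).as_matrix()
print("cam in tool",Rt.T@(C-s["tool_pos"]),"cam z in tool",Rt.T@R.T@[0,0,1],"cam x",Rt.T@R.T@[1,0,0])
print("scene loupe",ray("scene",un((450,370),5,(160,215)),.04))
N=lambda x,y:np.array([.6105+x*np.cos(-.0822)-y*np.sin(-.0822),.1553+x*np.sin(-.0822)+y*np.cos(-.0822)])
for n,p,phi in(("nest",[*N(-.12,.01),.3],85.3),("mouth",[*N(-.09,.002),.03],85.3),("seat",[*N(-.03,.0),.03],85.3),("loupe",[.624,-.143,.03],130),("loupeup",[.624,-.143,.25],130),("loupe25",[.624,-.143,.03],25)):
    print(n,p,solve_ik(p,Q(phi)))
E
```

```text
cam in tool [ 0.08402849 -0.00035135 -0.13274891] cam z in tool [-3.06975577e-01 -4.32211618e-05  9.51717392e-01] cam x [-1.53377081e-03  9.99998723e-01 -4.49302573e-04]
scene loupe [ 0.62664105 -0.14169357  0.04      ]
nest [np.float64(0.49172625680257936), np.float64(0.17511913032585352), 0.3] [-0.17298965  0.20365295 -0.25324693  1.8186168   0.05615755  1.12626149
  1.04337776]
mouth [np.float64(0.5209681015578513), np.float64(0.16468291859416812), 0.03] [-0.14514667  0.62143332 -0.26366496  1.94881751  0.27003105  0.6050449
  0.9037241 ]
seat [np.float64(0.5806012955442434), np.float64(0.157763223876817), 0.03] [-0.10761477  0.68918088 -0.26744053  1.80839742  0.27062195  0.6797643
  0.96024974]
loupe [0.624, -0.143, 0.03] [ 0.35490089  0.73450346 -0.23646979  1.70681773  0.23809303  0.72847865
  2.26769912]
loupeup [0.624, -0.143, 0.25] [ 0.16111371  0.44972302  0.03018536  1.59166911 -0.01471905  1.10042264
  2.46389859]
loupe25 [0.624, -0.143, 0.03] [ 0.09964327  0.72363422  0.11502683  1.71678934 -0.11714315  0.70785298
  0.71151688]
```

Run:
```python
from h import *
import pickle
th=-.0822
N=lambda x,y:[.6105+x*np.cos(th)-y*np.sin(th),.1553+x*np.sin(th)+y*np.cos(th)]
t0=status.read_state()["clock"]
arm.move_pose([*N(-.12,.018),.28],Q(85.3)); t1=status.read_state()["clock"]
arm.dwell(.2)
c=calibration("wrist");im=grab_frame("wrist");cv2.imwrite("pics/w1.png",im);pickle.dump(c,open("w1.pkl","wb"))
arm.move_pose([.565,-.17,.26],Q(25)); t2=status.read_state()["clock"]
arm.dwell(.2)
c=calibration("wrist");im=grab_frame("wrist");cv2.imwrite("pics/w2.png",im);pickle.dump(c,open("w2.pkl","wb"))
s=status.read_state();print(t0,t1,t2,s["clock"],s["force"],s["tool_pos"])
```

```text
0.15 2.1083 3.7083 3.9583 [ 0.77745052 -0.00105366 -0.13244173] [ 0.56536902 -0.16855131  0.2601485 ]
```

View pics/w1.png

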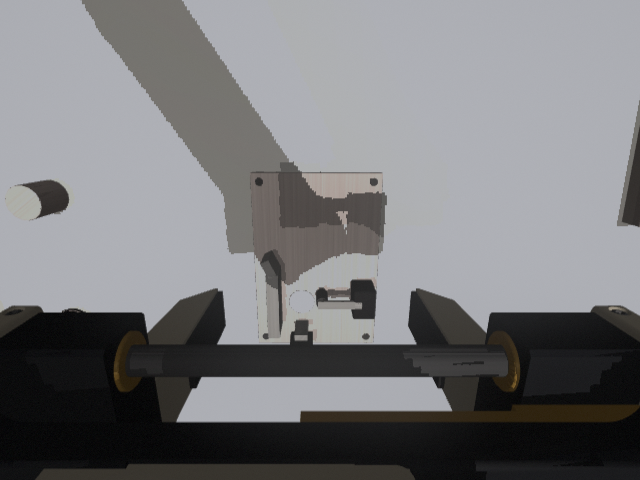

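View pics/w2.png

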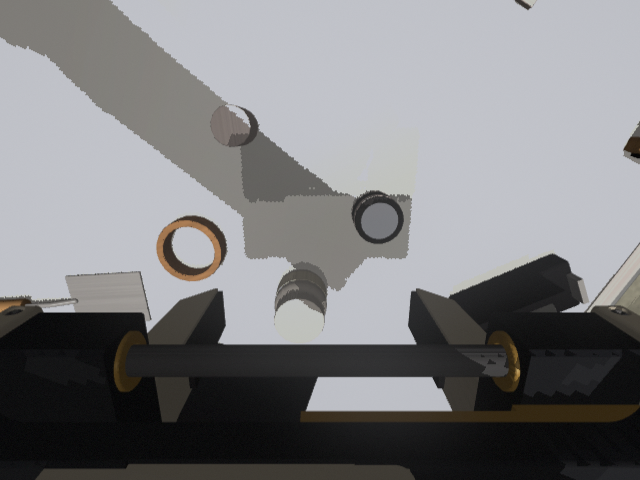

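w1 shows the whole nest at (250–384, 172–345). In w2 the loupe's top is at about (380,220).

Run:
```python
import cv2
w=cv2.imread("pics/w1.png");v=cv2.imread("pics/w2.png")
cv2.imwrite("pics/c5.png",cv2.resize(w[165:350,235:400],None,fx=3.2,fy=3.2,interpolation=cv2.INTER_CUBIC))
cv2.imwrite("pics/c6.png",cv2.resize(v[180:255,340:415],None,fx=6,fy=6,interpolation=cv2.INTER_CUBIC))
```

```text
(no output)
```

View pics/c5.png

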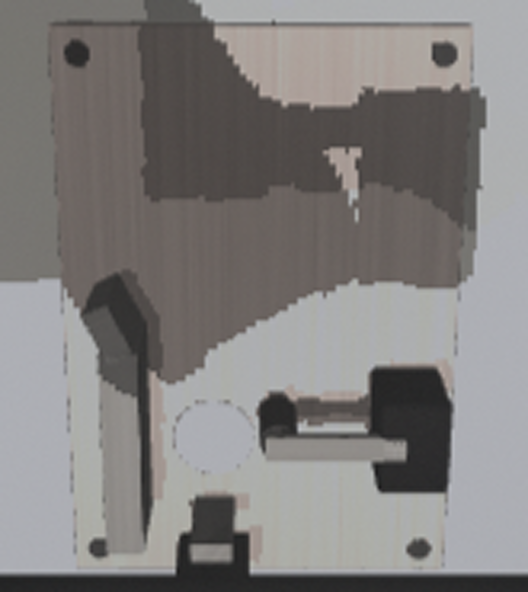

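View pics/c6.png

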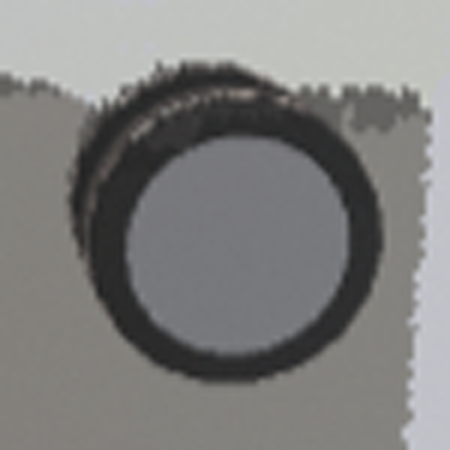

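Run:
```python
from h import *
import pickle
c1=pickle.load(open("w1.pkl","rb"));c2=pickle.load(open("w2.pkl","rb"))
T=lambda p:un(p,4.5,(165,185)); S=lambda p:un(p,6,(365,230)); V=lambda p:un(p,3.2,(235,165))
A=[(.06,.093,.008),(.06,-.057,.008),(-.16,.093,.008),(-.16,-.057,.008),(.03,-.025,.044),(-.05,-.025,.044)]
obs=[("top",None,A,[T(p) for p in[(93,37),(428,57),(40,527),(386,548),(337,97),(325,282)]]),
("scene",None,A[:4],[S(p) for p in[(608,507),(110,497),(468,55),(52,58)]]),
("wrist",c1,A+[(0,0,.008)],[V(p) for p in[(443,567),(77,567),(471,24),(50,24),(144,550),(137,352),(216,436)]])]
def W(q,m):
    m=np.array(m);c,s=np.cos(q[2]),np.sin(q[2])
    return np.c_[q[0]+c*m[:,0]-s*m[:,1],q[1]+s*m[:,0]+c*m[:,1],m[:,2]]
for use in([2],[0,2],[0,1,2]):
    f=lambda q:np.concatenate([(proj(obs[i][0],W(q,obs[i][2]),obs[i][1])-obs[i][3]).ravel() for i in use])
    r=least_squares(f,[.61,.155,-.08],loss="soft_l1");print(use,r.x,np.round(f(r.x),1))
print("loupe",ray("wrist",un((238,245),6,(340,180)),.04,c2))
```

```text
[2] [ 0.60932254  0.15550746 -0.08357145] [-0.   0.3  0.   0.2  1.1 -0.3 -1.  -0.5  0.1  0.7  0.2  0.2 -0.5 -0.2]
[0, 2] [ 0.60944561  0.15543932 -0.08242219] [ 0.3  0.3 -0.1  0.2 -0.2  0.3 -0.2  0.3  0.3  0.2 -0.8 -0.5  0.   0.3
  0.1  0.3  0.9 -0.3 -1.2 -0.3  0.1  0.8  0.1  0.4 -0.5 -0.1]
[0, 1, 2] [ 0.60965751  0.15542116 -0.08306346] [ 0.4  0.2 -0.1  0.1 -0.2  0.2 -0.2  0.2  0.3  0.1 -0.8 -0.6  0.8 -1.7
 -0.4 -1.4  0.2 -0.7 -0.7 -2.3 -0.   0.5  0.   0.4  1.  -0.  -1.1 -0.2
  0.1  0.9  0.1  0.5 -0.5  0. ]
loupe [ 0.62434876 -0.14364032  0.04      ]
```

```bash
cat >> h.py <<'E'
NX,NY,TH=.6095,.1554,-.083
def N(x,y,z): return [NX+x*np.cos(TH)-y*np.sin(TH),NY+x*np.sin(TH)+y*np.cos(TH),z]
def inN(p):
    dx,dy=p[0]-NX,p[1]-NY; return np.array([dx*np.cos(TH)+dy*np.sin(TH),-dx*np.sin(TH)+dy*np.cos(TH),p[2]])
def F():
    s=status.read_state(); f=s["force"]; return np.round([*inN([f[0]+NX,f[1]+NY,f[2]]),s["clock"]],2)
PHI=90+np.degrees(TH)
E
python3 - <<'E'
from h import *
jaws.grip(.078)
arm.move_pose([.6244,-.1435,.10],Q(25)); 
arm.movel([.6244,-.1435,.032],vel=.06)
s=status.read_state();print(s["tool_pos"],F())
jaws.grip(.03,f_grip=15)
s=status.read_state();print(s["opening"],F())
arm.movel([.6244,-.1435,.12],vel=.1); arm.dwell(.1)
s=status.read_state();print(s["opening"],F(),s["tool_pos"])
cv2.imwrite("pics/w3.png",grab_frame("wrist"))
E
```

```text
[ 0.62485568 -0.14363702  0.03253475] [-0.51  0.56  0.31  6.46]
0.049516817263233405 [0.37 0.74 1.98 7.02]
0.049888527034951675 [-0.76  0.25 -2.19  8.16] [ 0.62364733 -0.1433353   0.11893056]
```

View pics/w3.png

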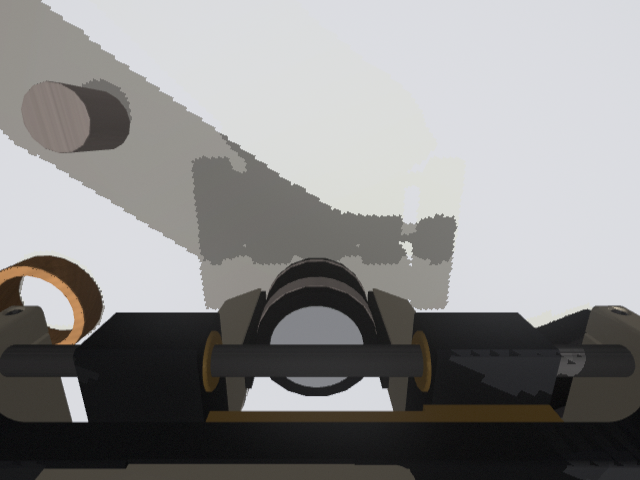

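Held centrally and upright (lens at 316,345). Next: carry it to the mouth and set it down.

Run:
```python
from h import *
arm.move_pose(N(-.09,.0015,.11),Q(PHI))
arm.movel(N(-.09,.0015,.047),vel=.06); arm.dwell(.15)
print(F(),inN(status.read_state()["tool_pos"]))
h=arm.movel(N(-.09,.0015,.038),vel=.01,stop_force=1.5)
s=status.read_state();print(h,F(),inN(s["tool_pos"]),s["opening"])
```

```text
[-0.45 -0.34 -1.67 10.79] [-0.0896783   0.00161336  0.04744795]
True [-0.72 -0.57  5.14 11.47] [-0.0901085   0.00145069  0.04002355] 0.04946209368433781
```

Run:
```python
from h import *
jaws.grip(.072); print(F())
arm.movel(N(-.09,.0015,.115),vel=.1)
arm.movel(N(-.155,-.002,.115),vel=.12)
jaws.grip(0.0,f_grip=20); 
print(status.read_state()["opening"],F())
cv2.imwrite("pics/t4.png",cv2.resize(grab_frame("top")[185:315,165:275],None,fx=4.5,fy=4.5,interpolation=cv2.INTER_CUBIC))
cv2.imwrite("pics/w4.png",grab_frame("wrist"))
cv2.imwrite("pics/s4.png",cv2.resize(grab_frame("scene")[210:330,355:475],None,fx=5,fy=5,interpolation=cv2.INTER_CUBIC))
```

```text
[-0.57  0.5   0.43 12.07]
0.0006823629222290864 [-0.75  0.16  0.03 14.86]
```

View pics/t4.png

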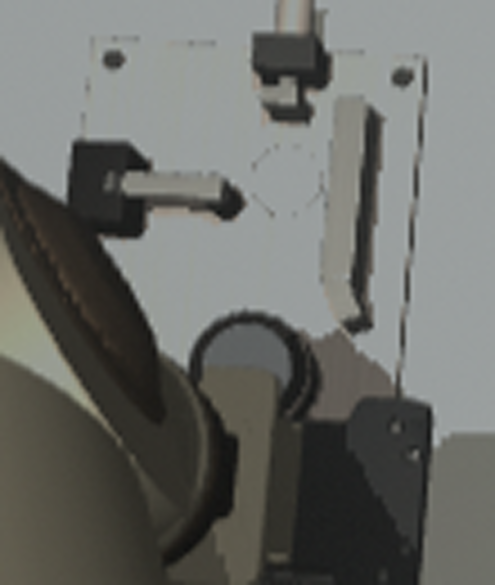

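View pics/w4.png

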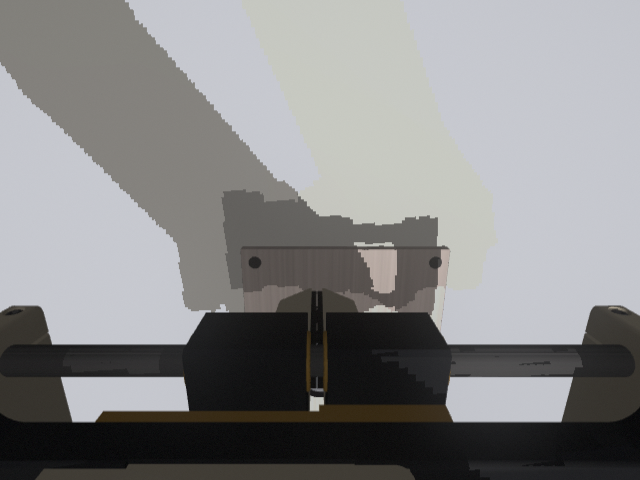

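View pics/s4.png

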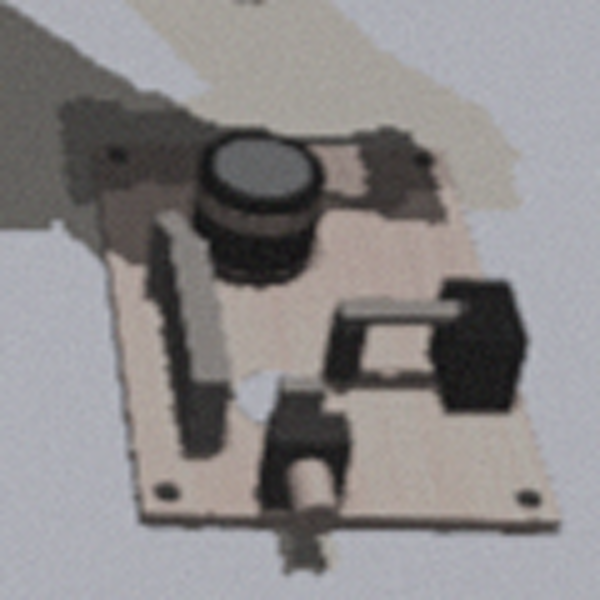

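Released; the loupe stands upright in the mouth (scene crop about (260,205)), and all fixtures are unchanged. Now I push, watching the force.

Run:
```python
from h import *
Y=-.0015;Z=.038
arm.movel(N(-.145,Y,.06),vel=.12)
arm.movel(N(-.145,Y,Z),vel=.05); arm.dwell(.1); print("base",F(),inN(status.read_state()["tool_pos"]))
for x,v in((-.125,.04),(-.1,.03),(-.076,.03)):
    h=arm.movel(N(x,Y,Z),vel=v,stop_force=6); print(x,h,F(),inN(status.read_state()["tool_pos"]))
    if h:break
cv2.imwrite("pics/s5.png",cv2.resize(grab_frame("scene")[210:330,355:475],None,fx=5,fy=5,interpolation=cv2.INTER_CUBIC))
```

```text
base [-0.33  0.08  0.44 16.32] [-0.14491799 -0.00143968  0.03807957]
-0.125 False [ 0.17 -0.03  0.18 16.97] [-0.12504567 -0.0015801   0.03789622]
-0.1 False [-0.06  0.22  0.67 17.95] [-0.10009247 -0.00146214  0.03801112]
-0.076 False [-0.08  0.28  0.41 18.9 ] [-0.07610264 -0.00147381  0.03797358]
```

View pics/s5.png

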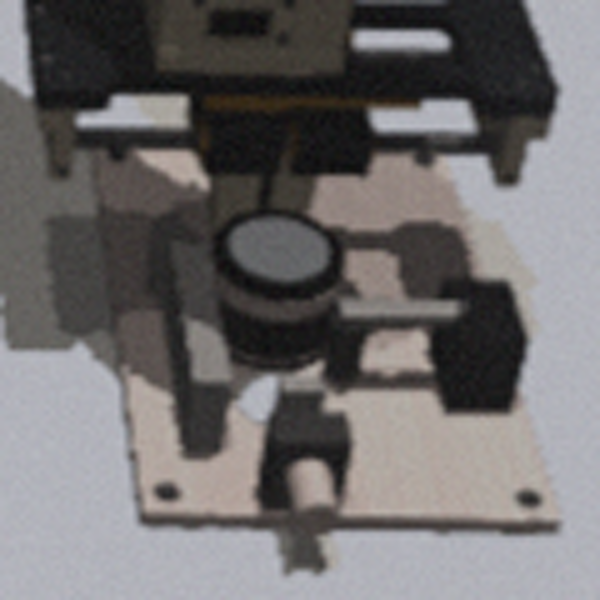

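The loupe has followed, upright, to just before the roller (top at about (280,250)). I'll go on past the roller in small steps.

Run:
```python
from h import *
Y=-.0015;Z=.038
x=-.076
while x<-.046:
    x+=.005; h=arm.movel(N(x,Y,Z),vel=.015,stop_force=9); print(round(x,4),h,F())
    if h:break
```

```text
-0.071 False [-1.11 -0.09 -0.79 19.43]
-0.066 False [-4.44  0.04  2.67 19.92]
-0.061 False [-4.24  1.76  0.75 20.4 ]
-0.056 False [-2.36  2.1  -1.61 20.88]
-0.051 False [-1.69  2.04 -1.25 21.37]
-0.046 False [-0.96  0.36 -1.09 21.85]
```

Run:
```python
from h import *
Y=-.0015;Z=.038
h=arm.movel(N(-.024,Y,Z),vel=.005,stop_force=4); print(h,F(),inN(status.read_state()["tool_pos"]))
for i in range(4): arm.dwell(.1); print(F(),inN(status.read_state()["tool_pos"])[0])
```

```text
True [-6.900e-01 -1.100e+00 -2.000e-02  2.438e+01] [-0.034509   -0.00162186  0.03730249]
[-7.900e-01 -1.300e-01 -1.000e-02  2.448e+01] -0.034828805344097664
[-0.06  0.82  0.08 24.58] -0.035047619761648295
[ 0.19  1.14 -0.05 24.68] -0.03508067860052981
[ 0.37 -0.16  0.55 24.78] -0.03505037592338653
```

Run:
```python
from h import *
Y=-.0015;Z=.038
cv2.imwrite("pics/s6.png",cv2.resize(grab_frame("scene")[210:330,355:475],None,fx=5,fy=5,interpolation=cv2.INTER_CUBIC))
x=-.0353
for i in range(6):
    x+=.0004
    h=arm.movel(N(x,Y,Z),vel=.004,stop_force=8); a=F(); arm.dwell(.05); b=F(); print(round(x,4),h,a,b,np.round(inN(status.read_state()["tool_pos"])[0]*1e3,2))
    if h or b[0]<-6: break
```

```text
-0.0349 False [-1.03 -0.43  0.58 25.24] [ 0.25  0.25  0.04 25.29] -34.89
-0.0345 False [-0.31 -0.14 -0.1  25.54] [-0.13 -0.41  0.15 25.59] -34.49
-0.0341 False [-0.82 -0.27  0.6  25.84] [-0.13 -0.3   0.91 25.89] -34.11
-0.0337 False [-0.96  0.46  0.84 26.14] [-0.24 -0.47  1.34 26.19] -34.02
-0.0333 False [-3.32 -0.07  2.32 26.44] [-4.52  0.65  2.54 26.49] -33.91
-0.0329 False [-4.77 -0.08  3.28 26.74] [-5.    0.17  3.68 26.79] -33.88
```

View pics/s6.png

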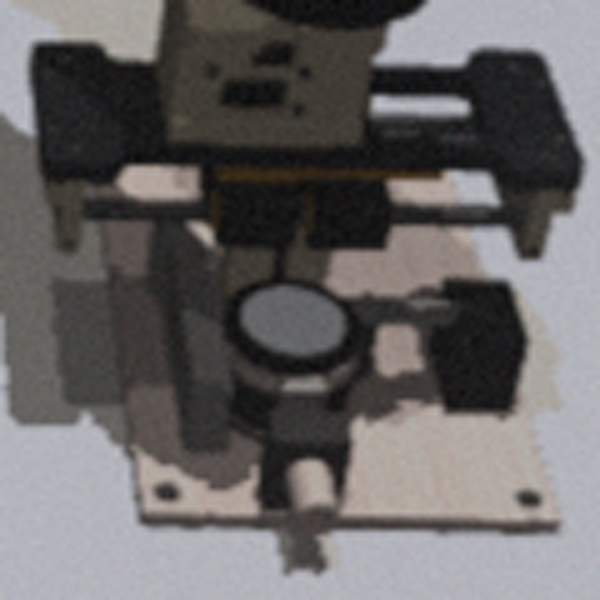

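Run:
```python
from h import *
Y=-.0015;Z=.038
x=-.0329
for i in range(6):
    x+=.0003
    h=arm.movel(N(x,Y,Z),vel=.003,stop_force=5); arm.dwell(.1); b=np.mean([F()[0],F()[0]]); print(round(x,4),h,F(),np.round(inN(status.read_state()["tool_pos"])*1e3,2))
    if h or b<-9.3: break
if b<-9:
    for i in range(10): arm.dwell(.1); print(F())
```

```text
-0.0326 False [-4.84  0.3   4.23 27.14] [-33.85  -1.48  37.85]
-0.0323 False [-6.16 -0.83  5.13 27.49] [-33.82  -1.47  37.81]
-0.032 False [-7.43  0.06  5.51 27.84] [-33.81  -1.44  37.78]
-0.0317 False [-7.91 -0.81  4.73 28.19] [-33.77  -1.44  37.73]
-0.0314 False [-8.84 -0.9   6.34 28.54] [-33.8   -1.4   37.66]
-0.0311 False [-8.65 -0.77  5.94 28.89] [-33.74  -1.4   37.65]
```

Run:
```python
from h import *
Y=-.0015;Z=.038
x=-.0311
for i in range(3):
    x+=.0003
    h=arm.movel(N(x,Y,Z),vel=.003,stop_force=5); L=[]
    for k in range(5): arm.dwell(.02); L.append(F()[0])
    b=np.mean(L); print(round(x,4),h,round(b,2))
    if b<-10: break
L=[]
for i in range(24): arm.dwell(.05); L.append(F())
L=np.array(L);print(L.mean(0),L.min(0),L.max(0),np.round(inN(status.read_state()["tool_pos"])*1e3,2))
```

```text
-0.0308 False -9.34
-0.0305 False -10.0
-0.0302 False -11.07
[-10.8475      -0.65541667   7.95625     30.515     ] [-12.05  -1.55   6.71  29.94] [-9.54  0.15  9.   31.09] [-33.69  -1.35  37.56]
```

Held 1.2 s at about 10.5 N. Now I back straight off, raise the arm and check.

Run:
```python
from h import *
Y=-.0015;Z=.038
arm.movel(N(-.037,Y,Z),vel=.01); print(F())
arm.movel(N(-.075,Y,Z),vel=.06)
arm.movel(N(-.10,Y,.15),vel=.12)
arm.move_pose(N(-.12,.018,.28),Q(PHI)); arm.dwell(.15)
import pickle
pickle.dump(calibration("wrist"),open("w7.pkl","wb"));w=grab_frame("wrist");cv2.imwrite("pics/w7.png",w);cv2.imwrite("pics/w7c.png",cv2.resize(w[165:350,235:400],None,fx=3.2,fy=3.2,interpolation=cv2.INTER_CUBIC))
cv2.imwrite("pics/t7.png",grab_frame("top"))
cv2.imwrite("pics/s7.png",cv2.resize(grab_frame("scene")[210:330,355:475],None,fx=5,fy=5,interpolation=cv2.INTER_CUBIC))
print(F())
```

```text
[ 0.54  0.06  0.1  31.92]
[-2.300e-01  2.000e-02  2.500e-01  3.471e+01]
```

View pics/w7c.png

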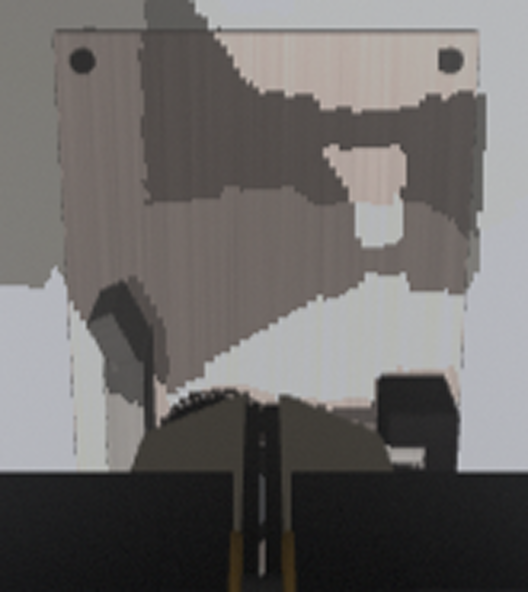

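View pics/t7.png

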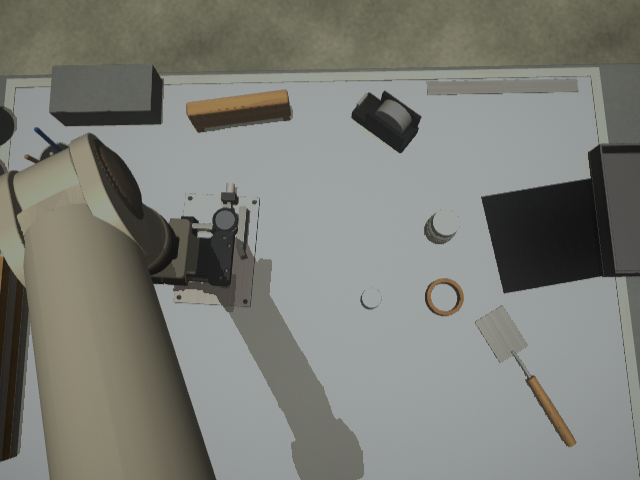

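View pics/s7.png

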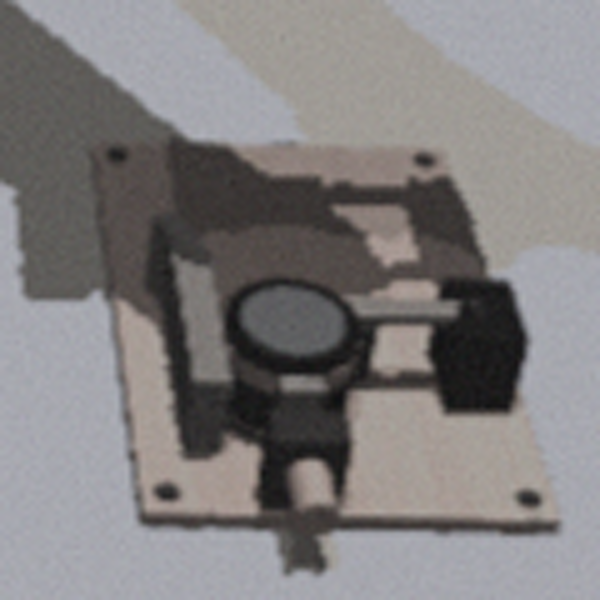

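The loupe stands against the stop, fence and roller; the bystanders look unmoved. I'll move the arm aside for a clean measurement.

Run:
```python
from h import *
arm.move_pose([.40,.35,.3],Q(PHI)); arm.dwell(.2)
t=grab_frame("top");cv2.imwrite("pics/t8f.png",t)
cv2.imwrite("pics/t8.png",cv2.resize(t[185:265,175:265],None,fx=7,fy=7,interpolation=cv2.INTER_CUBIC))
a=cv2.imread("pics/top0.png")[260:320,350:480].astype(int);b=t[260:320,350:480].astype(int);print("diff can/ring",np.abs(a-b).max())
a=cv2.imread("pics/top0.png")[195:255,415:480].astype(int);b=t[195:255,415:480].astype(int);print("jar",np.abs(a-b).max(),F())
```

```text
diff can/ring 6
jar 6 [ 0.36 -0.83  0.41 35.74]
```

View pics/t8.png

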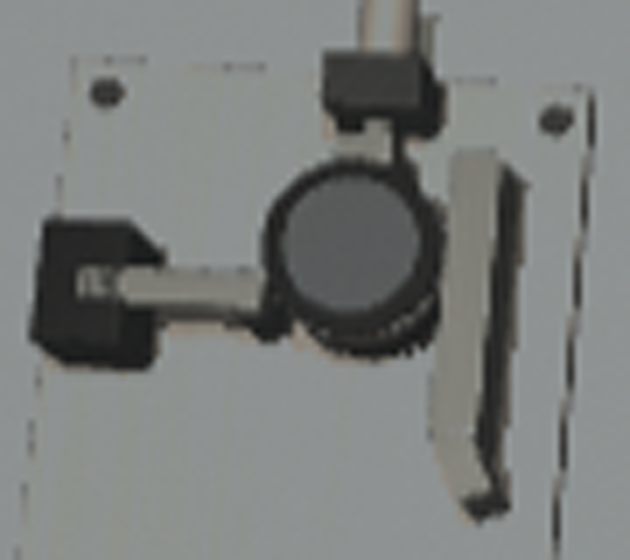

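Run:
```python
from h import *
print(inN(ray("top",un((351,239),7,(175,185)),.048))*1e3)
print(un((351,239),7,(175,185)), proj("top",[N(.0006,0,.048),N(.0256,0,.044),N(0,-.025,.044)])-0)
```

```text
[ 2.71783627  1.05795594 48.        ]
[224.71428571 218.71428571] [[225.15616311 219.81408811]
 [226.75614217 207.78901164]
 [238.38159839 221.35997173]]
```

Run:
```python
from h import *
P=lambda u,z:inN(ray("top",un(u,7,(175,185)),z))*1e3
print("fence edge",P((446,245),.044),P((451,160),.044),P((431,435),.044),"rim",P((263,239),.048),P((440,239),.048),P((351,154),.048),P((351,328),.048))
t=cv2.imread("pics/t8f.png");cv2.imwrite("pics/t9.png",cv2.resize(t[200:245,205:255],None,fx=12,fy=12,interpolation=cv2.INTER_CUBIC))
w=grab_frame("scene");cv2.imwrite("pics/s9.png",cv2.resize(w[255:310,380:450],None,fx=10,fy=10,interpolation=cv2.INTER_CUBIC))
```

```text
fence edge [  3.52916593 -24.49172754  44.        ] [ 27.7703147  -23.67117979  44.        ] [-49.96984919 -25.25596993  44.        ] rim [ 1.24297675 25.23567322 48.        ] [  4.20977536 -23.3997505   48.        ] [26.78614543  3.36935759 48.        ] [-22.26137495  -1.34092426  48.        ]
```

View pics/t9.png

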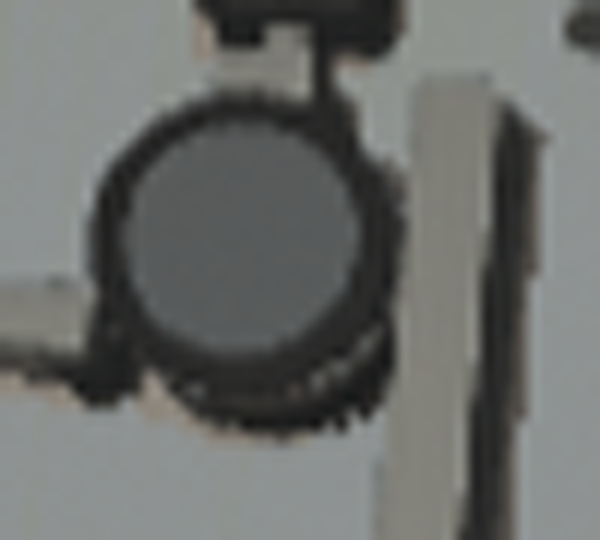

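View pics/s9.png

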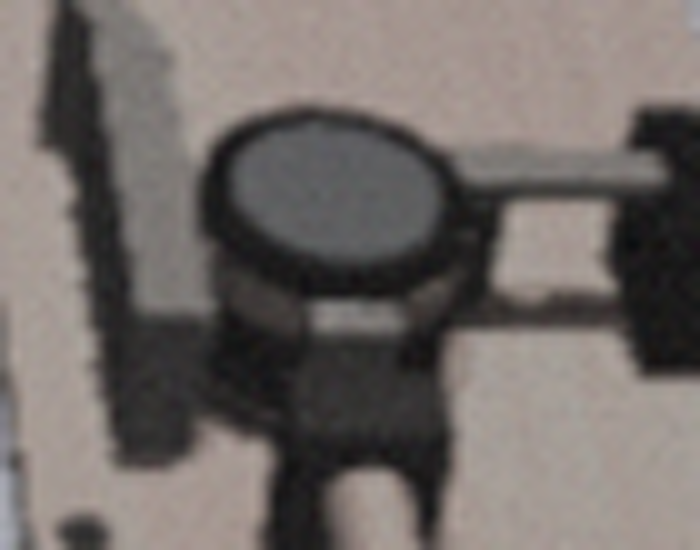

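```bash
python3 -c "
from h import *
print(F(),status.read_state()['clock']);ticket.sign_off()"
```

```text
[ 3.000e-02 -4.700e-01  1.100e-01  3.579e+01] 35.7917
the job is handed in; nothing more can be done
```

The loupe is home in its lane, standing upright by itself against the end stop, fence and roller. I handed the job in at 35.8 s with the gripper clear of everything.

- **Setting down:** I gripped the loupe at 15 N, stood it in the lane mouth and let go. The tool force changed by about 7 N at touchdown, more than the 1.5 N I had set as the stopping point.
- **Past the roller:** I nudged it along with the closed fingers. The roller took about 4.4 N at most in the readings between steps.
- **End stop by feel:** The hard stop came about 0.6 mm beyond the middle setting. I then pushed steadily for about 1.2 s, averaging 10.8 N with a peak reading of 12.1 N, so under the 18 N limit. During that push the fingers also dragged down on the loupe with about 8 N.
- **Last checks:** In the pictures the loupe is upright, and its side meets the fence to within a pixel. The jar, ring and can show no change in the overhead camera.

**Disagreement:** The overhead camera puts the loupe about 2.7 mm beyond the seat, against 0.6 mm by feel. It also puts it about 1 mm off the fence line. That is about what the 2 mm calibration allows, and the fence edge itself is off by a similar amount in that picture. Contact with the fence and roller was judged from the pictures only, not by force.

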